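# Demagnetise the ring spanner

### The job

Hang the ring spanner by its ring on the post of the demagnetiser, so that it lies flat on the sloping plate, and let go of it. Then turn the spring-return dial clockwise past its first two clicks to the third and hold it there against its spring: finish while still holding the dial at the third click, because it springs back to off when let go. Leave the other spanner, the pliers and the jar where they are.

Things in the scene. Friction and masses are not known exactly. Their poses are not given: they have to be found in the camera images.
- spanner_mid (a point): Centre of the ring spanner, half-way up. Flat steel spanner lying on the bench, 168 mm long, 10 mm thick, about 120 g: a closed ring at one end (34 mm across, through hole 21 mm), an open two-pronged jaw 37 mm wide at the other, a straight handle 14 mm wide between (at least 45 mm either side of this point, where it balances). x: along the handle towards the ring; z: upper face's normal.
- spanner_ring (a point): Centre of the spanner's ring hole, half-way up (5 mm above its underside), 65 mm from the spanner's centre along its x. Same axes as the spanner.
- post: Round steel post, 10 mm across, 36 mm long with a tapered tip, square on the demagnetiser's sloping plate near its high end. Origin: centre of its foot, on the plate's surface. z: along the post, out of the plate, leaning 25 degrees from vertical towards the plate's low front edge; x: up the slope; y: level. The hung spanner's handle runs down the slope.
- console: The demagnetiser, a grey fixed unit. Origin under it, x level towards its back, y to its left, z up. Right part (y -115 to 30 mm): smooth plate sloping up from 25 mm high at x -85 to 104 mm at x 85; the post's foot is at x 55, y -45, z 90. Left part (y 30 to 160): level deck 50 mm high with the dial, whose axis is at x -5, y 100.
- dial_grip (a point): On the dial's vertical axis, half-way up its grip bar (71 mm above the bench). Bar: 60 mm long, 12 wide, 24 high, with a narrow 9 mm nose at one end, across a round skirt of 34 mm radius whose top is 12 mm below this point. x: along the bar to the nose, turning with the dial; z up. Deck studs 44 mm from the axis mark where the nose points: one big stud for off, three small for the clicks.
- dial (a joint): Turn of the dial, rad: 0 is off (its start), growing clockwise seen from above. Clicks (soft detents) at 0.4, 0.8 and 1.2; the end stop lies beyond, at 1.6. A spring returns it to 0 when let go: 0.04 N m at 0, 0.14 N m at the third click; the detents add or take 0.03 N m and do not hold it. When gripped and turned, it trails the fingers by some 0.15 rad, then creeps into line within 2 s.
- open_spanner: Bystander: a spanner of about the same length, handle and thickness but with an open jaw at both ends and no ring. Origin under its centre.
- pliers: Bystander: steel pliers, 180 mm long, lying on the bench. Origin under their middle.
- jar: Bystander: glass jar, 56 mm across, 70 mm tall. Origin under its centre.
There are look-alikes about, which are no part of the job. What is shaped like the part that bears spanner_mid but red is not meant.

How it is judged (in metres and radians):
On the way, in this order (a step that is already met when the one before it is completed fails the run):
1. the spanner's ring is on the post, lying flat on the plate, let go (x of spanner_ring in the frame of post between -0.009 and 0.009 m and y of spanner_ring in the frame of post between -0.009 and 0.009 m and z of spanner_ring in the frame of post between 0 and 0.014 m and angle between the z axis of spanner_ring and the z axis of post, either way round below 0.15 rad and contact force between the fingers and spanner below 0.1 N and linear speed of spanner below 0.03 m/s), for 0.3 s.
2. the dial is held at the third click by the gripper (value of joint dial between 1.07 and 1.33 rad and velocity of joint dial between -0.3 and 0.3 rad/s and contact force between the fingers and dial above 0.5 N), for 0.5 s.
At the end, for the whole second after the job is handed in: The spanner's ring surrounds the post (centre within 9 mm of its axis, at most 14 mm above the plate), flat on the plate within 0.15 rad, at rest and not touched by the fingers; the dial stands within 0.13 rad of the third click (1.07 to 1.33 rad), still, with the fingers pushing on it (over 0.5 N) (all of step 1 and all of step 2); the arm keeps its last pose, push and grip.
It fails at once if the open-ended spanner, the pliers or the jar is shifted by more than 30 mm (distance of any of open_spanner, pliers, jar from where it was at the start of the episode above 0.03 m).
It also fails if it takes over 58 s, if anything falls off the work surface, if the arm or the gripper's body presses on something with over 40 N, if the wrist force passes 120 N, or if a joint passes its speed limit or range.

### The arm

A 6-joint arm with a two-finger parallel gripper is mounted at the origin on the work surface. World frame = base frame: x ahead of the robot, y to its left, z up, the work surface at z = 0. Lengths are in m, angles in degrees, forces in N, time in s.
With the tool pointing down it reaches from about 0.3 to 0.75 m from the base axis. Payload 8.5 kg.
Tool frame: the origin (TCP) lies at the very end of the fingers, on their centre line; the grasp point (between the pads) lies 19 mm behind it; z points along the fingers, y is the line along which they close (so a half turn about z gives the same grasp; the last joint's range is limited). The gripper opens to 85 mm and grips with 20 to 120 N. Pads are 22 mm wide; open, the fingers measure 114 mm over their backs; the gripper's body (76 mm by 85 mm) begins 54 mm behind the grasp point. The pads swing forward as they close: fully open they stand 13 mm farther back than shut.
Start: joints at [-87.336, 21.807, 74.336, -0, 83.858, -12.336], TCP at [0.142, -0.531, 0.231] pointing down, gripper open.
Joint ranges: [-178.18, 178.18], [-50.72, 133.34], [12.68, 142.11], [-81.47, 261.47], [9.98, 163.14], [-165.26, 165.26]. Speed limits (degrees/s): [136.94, 136.94, 180, 180, 180, 180].

### API

Orientations are given as a 3x3 rotation matrix whose columns are the frame's x, y, z axes.
In Python, from rig import * gives the robot as it stands. The module is installed in compiled form; this text tells all that it offers.
- The arm moves only by the shell command python3 -m pendant 'ROWS' [OPENING] [FORCE]. ROWS is JSON, a list of rows, each a list of 2 entries, a list of its own where there are three numbers: the shift along the tool's x, y, z as a fraction of full scale, then the turn, a rotation vector about the tool's x, y, z as a fraction of full scale. A call has 1 to 8 rows; each row shifts and turns the commanded pose from where the row before left it, along the tool's axes as they then stand; what a row does not reach is not made up. Full scale, the value 1, is 40 mm for a shift and 5 degrees for a turn. A row lasts 1/8 s, in which the tool goes at most 62.5 mm and 10.7 degrees, less where a joint would pass 70% of its speed; a pose out of reach is approached as far as the arm can. A call with a number of a shift or a turn outside -1 to 1 is refused whole. A call with a gripper value outside its range is refused whole. OPENING is the opening, from 0 (shut) to 1 (fully open), set as the call begins (- or left out, the last holds). The fingers move at their own pace and stop on an object; FORCE is the grip in N (left out, the last holds). Time passes only in rows, so rows that do not move let the fingers close. It gives the time, the measured TCP pose, the force, the opening and the grip force at its end, in the units of the state.
- observe(): the state, without advancing time (a new reading comes with each control period).
- get_image(name): name is "scene" or "side" or "wrist"; returns a dict with "img" (480x640x3 uint8, blue, green, red), "range_z" (480x640 float32, m along the optical axis (not along the pixel's ray), 0 where there is no reading), "camera_matrix" (3x3 intrinsics, pixels), "eye" and "rotation" of the camera in the world. Camera axes: x right, y down, z forward; pixel columns grow to the right and rows downward; lengths in m; the calibration is good to about 2 mm. The wrist camera is an equidistant fisheye: a pixel r from the principal point sees the ray r / f radians off the axis. A picture is of the moment at which its call begins.
- close_job(): hands the job in; it is judged then, once.
Trained networks look in the newest picture that a camera, given by its name, has taken for a name from the list of things; names that differ only in an ending like _2 or _b are one class to them, and where a whole thing is asked for, a point or a joint stands for the part that bears it (a point fixed in the world has none). Each returns a list of dicts, best first, with "conf" (0 to 1); they miss things now and then, are a little off and sometimes report something else, mostly with a low value. They report only what shows in the picture. A call takes as long as a camera call. They do not tell look-alikes from the thing itself.
- regions_of(camera, query): "mask" (480x640 bool, what is visible of it).
- landmark_of(camera, query): "point" ([x, y, z] in m, in world coordinates, good to about 4 mm: a listed point, or the origin of a listed thing).
The state is a dict: "time_s": time; "q": joint angles; "qvel": joint speeds; "joint_efforts": joint torques, N m; "position": TCP position; "tool_rot": TCP orientation; "ft_force": force on the tool from outside, world axes, zero at the start; "wrist_torque": the same for the moment, N m; "grip_width": finger opening in m; "gripper_force": force on a finger pad.
Only numpy, scipy, OpenCV 4.12 (cv2) and the standard library are available. Lean on these libraries where they do the work, as an engineer would, in place of code of your own. Each camera call takes 0.05 s, during which the arm holds its last target. There are 200 camera calls.

## Working session

There is one attempt and no reset: what is moved stays moved. The work goes in short steps, Python scripts to look and compute and a shell command to move; the robot and the scene stay as the last step left them, time stands still between calls to the robot, and variables do not carry over. Pictures are saved under pics/ and viewed, at most 12 in all, crops included, and the job is handed in when it is done.

```bash
mkdir -p pics; python3 - <<'E'
from rig import *
import cv2,numpy as np
s=observe();print(s["position"],s["tool_rot"],s["time_s"])
ims=[]
for c in ["scene","side"]:
    d=get_image(c);cv2.imwrite(f"pics/{c}1.png",d["img"])
    print(c,np.round(d["eye"],3),np.round(d["rotation"],2).tolist())
    for n in ["spanner_mid","spanner_ring","post","console","dial_grip","open_spanner","pliers","jar"]:
        print(n,[(np.round(r["point"],3).tolist(),round(r["conf"],2)) for r in landmark_of(c,n)])
E
```

```text
[ 0.14232571 -0.53096008  0.23070942] [[ 9.65933971e-01  2.58788635e-01 -7.93209233e-05]
 [ 2.58788469e-01 -9.65932900e-01  1.47013792e-03]
 [ 3.03836297e-04 -1.44058350e-03 -9.99998916e-01]] 0.0
scene [ 1.274 -0.403  0.636] [[0.45, 0.48, -0.76], [0.89, -0.25, 0.37], [-0.01, -0.84, -0.54]]
spanner_mid [([0.37, -0.502, 0.003], 0.96), ([0.462, -0.231, 0.002], 0.6)]
spanner_ring [([0.517, -0.206, 0.003], 0.93), ([0.365, -0.438, 0.003], 0.63)]
post [([0.59, 0.037, 0.092], 0.64)]
console [([0.526, 0.07, -0.002], 0.97), ([0.504, 0.167, 0.069], 0.26)]
dial_grip [([0.508, 0.168, 0.071], 0.73)]
open_spanner [([0.464, -0.36, 0.002], 0.96), ([0.461, -0.23, 0.002], 0.56)]
pliers [([0.653, -0.244, -0.0], 0.94), ([0.462, -0.363, 0.001], 0.63)]
jar [([0.432, 0.396, -0.001], 0.59)]
side [-0.14   0.854  1.025] [[-0.8, -0.4, 0.46], [-0.61, 0.5, -0.62], [0.01, -0.77, -0.64]]
spanner_mid [([0.459, -0.233, -0.002], 0.77)]
spanner_ring [([0.519, -0.209, 0.006], 0.54)]
post [([0.586, 0.036, 0.092], 0.59)]
console [([0.524, 0.072, -0.002], 0.87)]
dial_grip [([0.507, 0.169, 0.07], 0.65)]
open_spanner [([0.463, -0.363, -0.002], 0.73)]
pliers [([0.65, -0.242, -0.002], 0.76)]
jar [([0.432, 0.394, -0.003], 0.69)]
```

View pics/scene1.png

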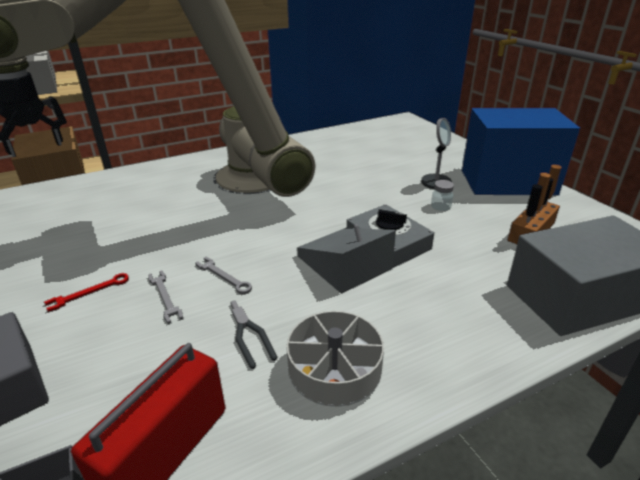

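View pics/side1.png

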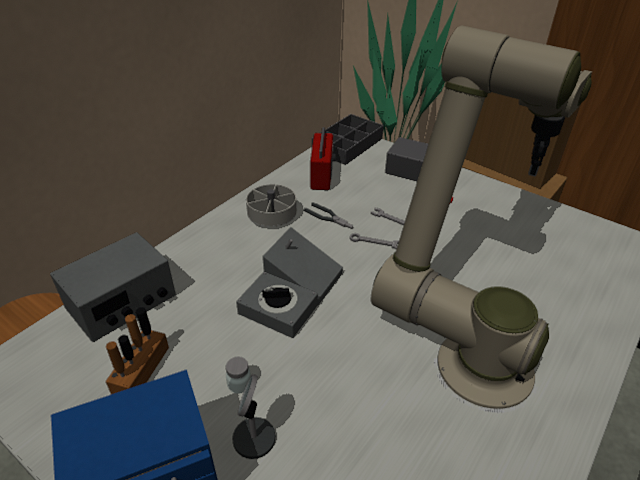

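The red ring spanner (scene, 90,290) is the decoy. The real one is the grey ring spanner at scene (225,275), with its ring at (245,288). The console's post is at (352,238) and its dial at (392,218). Next I'll get the console yaw, the dial heading and a move helper.

```bash
cat > h.py <<'E'
from rig import *
import cv2,numpy as np
from scipy.spatial.transform import Rotation as R
def cloud(d):
    K=d["camera_matrix"];z=d["range_z"];v,u=np.mgrid[:480,:640]
    p=np.stack([(u-K[0,2])/K[0,0]*z,(v-K[1,2])/K[1,1]*z,z],-1)
    return p@np.array(d["rotation"]).T+np.array(d["eye"])
def down(yaw,tilt=0): # tool x heading yaw deg; tilt: fingers lean forward along x
    Rz=R.from_euler('z',yaw,degrees=True); 
    return (Rz*R.from_euler('y',-tilt,degrees=True)*R.from_euler('x',180,degrees=True)).as_matrix()
def plan(p,T):
    s=observe();A=np.array(s["tool_rot"]);
    rv=R.from_matrix(A.T@T).as_rotvec(degrees=True)/5
    d=np.array(p)-s["position"]
    print("t",round(s["time_s"],2),"pos",np.round(s["position"],4),"turn(5deg)",np.round(rv,2),"shift now-axes(40mm)",np.round(A.T@d/.04,2),"shift after turn",np.round(T.T@d/.04,2))
E
python3 - <<'E'
from h import *
for c in ["scene","side"]:
    d=get_image(c);P=cloud(d);ok=d["range_z"]>0
    m=max(regions_of(c,"console"),key=lambda r:r["conf"])["mask"]&ok
    Q=P[m]
    # plate plane by RANSAC
    rng=np.random.default_rng(0);best=None;bn=0
    S=Q[Q[:,2]>.03]
    for i in range(2000):
        a=S[rng.choice(len(S),3,False)];n=np.cross(a[1]-a[0],a[2]-a[0]);l=np.linalg.norm(n)
        if l<1e-6: continue
        n/=l;n*=np.sign(n[2]) 
        if not .82<n[2]<.97: continue
        k=np.abs((S-a[0])@n)<.002
        if k.sum()>bn: bn=k.sum();best=k
    B=S[best];w=np.linalg.svd(B-B.mean(0))[2][2];w*=np.sign(w[2])
    print(c,"plate",bn,len(S),np.round(w,3),"yaw",np.degrees(np.arctan2(-w[1],-w[0])),"tilt",np.degrees(np.arccos(w[2])),B.mean(0))
    for q,zl,zh in [("spanner_mid",.004,.02),("dial_grip",.077,.095)]:
        for r in regions_of(c,q):
            X=P[r["mask"]&ok];X=X[(X[:,2]>zl)&(X[:,2]<zh)][:,:2]
            if len(X)<8: continue
            rc=cv2.minAreaRect((X*1000).astype(np.float32));v=np.linalg.svd(X-X.mean(0))[2][0]
            print(q,round(r["conf"],2),len(X),"mean",X.mean(0).round(3),"rect",np.round(rc[0],1),np.round(rc[1],1),"head",np.degrees(np.arctan2(v[1],v[0])).round(1))
d=get_image("side");cv2.imwrite("pics/dial.png",cv2.resize(d["img"][220:345,225:350],(750,600)[::1],interpolation=3) if 0 else cv2.resize(d["img"][225:345,225:350],(625,600),interpolation=3))
plan([.461,-.232,.2],down(23.5))
E
```

```text
scene plate 1359 5300 [-0.416 -0.064  0.907] yaw 8.749910531341099 tilt 24.883274441684847 [0.54398323 0.03493048 0.07127264]
spanner_mid 0.83 448 mean [ 0.464 -0.232] rect [ 458.9 -231.1] [165.3  36.5] head 21.7
spanner_mid 0.74 599 mean [ 0.381 -0.511] rect [ 378.4 -503.8] [ 38.4 165.4] head 100.1
dial_grip 0.75 124 mean [0.511 0.169] rect [511.3 170.6] [67.6 15.9] head 43.4
side plate 1724 5651 [-0.41  -0.084  0.908] yaw 11.547652964683811 tilt 24.726932449513964 [0.5266581  0.05059738 0.06558468]
spanner_mid 0.68 243 mean [ 0.461 -0.229] rect [ 464.2 -228.7] [147.6  41.7] head -157.7
dial_grip 0.72 127 mean [0.505 0.171] rect [507.1 171.7] [66.  16.2] head -139.0
t 1.35 pos [ 0.1424 -0.5312  0.2313] turn(5deg) [ 0.   0.  -1.7] shift now-axes(40mm) [ 9.63 -5.16  0.78] shift after turn [10.29 -3.68  0.78]
```

View pics/dial.png

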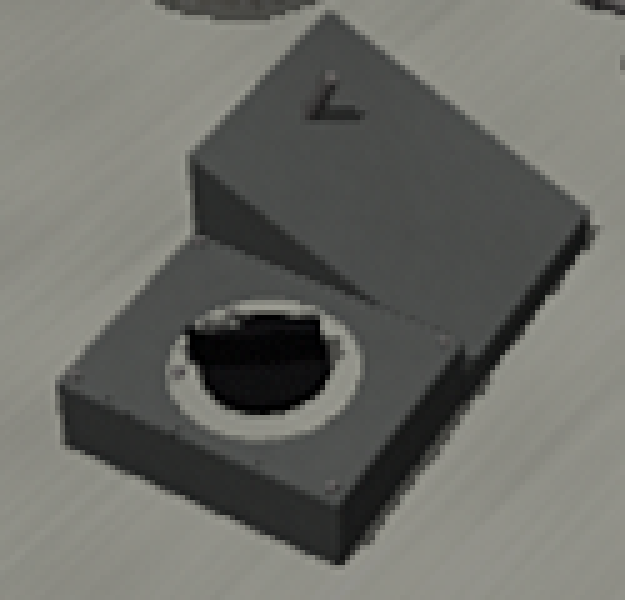

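The dial bar heads about 42° (or 222°), the console yaw is about 10° and the spanner heading about 22°. I'm moving above the spanner.

```bash
python3 -m pendant '[[[1,-0.53,0],[0,0,0]],[[1,-0.53,0],[0,0,0]],[[1,-0.53,0],[0,0,0]],[[1,-0.53,0],[0,0,0]],[[1,-0.53,0],[0,0,0]],[[1,-0.53,0],[0,0,0]],[[1,-0.53,0],[0,0,0]],[[1,-0.53,0],[0,0,0]]]' 0.6
python3 -m pendant '[[[1,-0.53,0],[0,0,0]],[[0.63,-0.39,0.5],[0,0,-0.7]],[[0,0,0.3],[0,0,-0.7]],[[0,0,0],[0,0,0]],[[0,0,0],[0,0,0]]]'
cat > s.py <<'E'
from h import *
d=get_image("wrist")
print(landmark_of("wrist","spanner_mid"),landmark_of("wrist","spanner_ring"))
K=np.array(d["camera_matrix"]);z=d["range_z"]
for r in regions_of("wrist","spanner_mid"):
    v,u=np.nonzero(r["mask"]);
    a=np.stack([(u-K[0,2])/K[0,0],(v-K[1,2])/K[1,1]],-1);t=np.linalg.norm(a,axis=1)+1e-9
    ray=np.concatenate([a/t[:,None]*np.sin(t)[:,None],np.cos(t)[:,None]],1)@np.array(d["rotation"]).T
    P=np.array(d["eye"])+ray*((.01-d["eye"][2])/ray[:,2])[:,None]
    rc=cv2.minAreaRect((P[:,:2]*1000).astype(np.float32));b=cv2.boxPoints(rc)
    X=P[:,:2];w=np.linalg.svd(X-X.mean(0))[2][0];w*=np.sign(w[0])
    mid=np.array(rc[0])/1000;s=(X-mid)@w;h=np.abs(s)<.035
    e=np.polyfit(s[h],((X-mid)@[-w[1],w[0]])[h],1)
    print(round(r["conf"],2),"rect",np.round(rc,1) if 0 else rc,"head",np.degrees(np.arctan2(w[1],w[0])),"handle corr deg",np.degrees(e[0]),"handle offs",e[1],"smin/max",s.min(),s.max())
cv2.imwrite("pics/w1.png",d["img"])
E
python3 s.py
```

```text
time_s: 2.35
position: [0.4085, -0.2835, 0.2315]
tool_rot: [[0.966, 0.259, 0.0], [0.259, -0.966, -0.0], [0.0, 0.0, -1.0]]
ft_force: [-0.6, -1.3, -0.6]
grip_width: 0.0511
gripper_force: 0.0
time_s: 2.98
position: [0.461, -0.2326, 0.1999]
tool_rot: [[0.928, 0.373, 0.001], [0.373, -0.928, -0.001], [0.0, 0.001, -1.0]]
ft_force: [-0.8, 0.0, -0.3]
grip_width: 0.0512
gripper_force: 0.0
[{'point': [0.3744, -0.5014, 0.0025], 'conf': 0.93}, {'point': [0.4622, -0.2302, 0.0014], 'conf': 0.91}] [{'point': [0.5186, -0.2076, 0.0035], 'conf': 0.88}, {'point': [0.367, -0.4387, 0.0019], 'conf': 0.72}]
0.91 rect ((378.3736572265625, -499.05487060546875), (37.921592712402344, 169.95436096191406), 9.688607215881348) head -80.51476922443399 handle corr deg -2.781669410490407 handle offs 0.0007445644331220353 smin/max -0.08497531389261839 0.08494657179064133
0.62 rect ((456.271484375, -231.8499755859375), (165.8813018798828, 34.41818618774414), 22.009973526000977) head 22.266081708120304 handle corr deg -0.24670966875738745 handle offs 0.00037526571503553583 smin/max -0.08299996030591784 0.08295570621385788
```

View pics/w1.png

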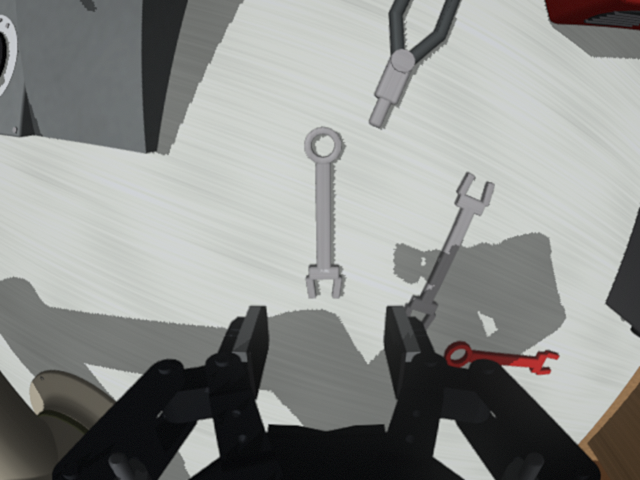

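Grey spanner: ring at (323,146), jaw at (325,285), heading 22.0°, centre about (0.458, -0.2315). I'm descending to grasp it.

```bash
python3 -m pendant '[[[-0.06,-0.05,0.9],[0,0,0]],[[0,0,0.9],[0,0,0]],[[0,0,0.9],[0,0,0]],[[0,0,0.9],[0,0,0]],[[0,0,0.8],[0,0,0]],[[0,0,0.4],[0,0,0]],[[0,0,0.12],[0,0,0]],[[0,0,0],[0,0,0]]]' 0.5 40
python3 -m pendant '[[[0,0,0],[0,0,0]],[[0,0,0],[0,0,0]],[[0,0,0],[0,0,0]],[[0,0,0],[0,0,0]],[[0,0,0],[0,0,0]],[[0,0,0],[0,0,0]],[[0,0,0],[0,0,0]],[[0,0,0],[0,0,0]]]' 0 60
```

```text
time_s: 4.18
position: [0.4582, -0.2315, 0.0029]
tool_rot: [[0.927, 0.374, 0.0], [0.374, -0.927, -0.0], [0.0, 0.001, -1.0]]
ft_force: [0.1, -0.2, 0.3]
grip_width: 0.0429
gripper_force: 0.0
time_s: 5.18
position: [0.4583, -0.2315, 0.0035]
tool_rot: [[0.927, 0.375, 0.001], [0.375, -0.927, -0.001], [0.001, 0.001, -1.0]]
ft_force: [-1.8, -0.1, 6.1]
grip_width: 0.012
gripper_force: 58.9
```

```bash
python3 -m pendant '[[[0,0,-0.3],[0,0,0]],[[0,0,-0.8],[0,0,0]],[[0,0,-0.9],[0,0,0]],[[0,0,-0.9],[0,0,0]],[[0,0,-0.9],[0,0,0]],[[0,0,-0.9],[0,0,0]],[[0,0,-0.5],[0,0,0]],[[0,0,0],[0,0,0]]]'
cat > p.py <<'E'
from h import *
import sys
yaw=10.0;foot=np.array([.588,.0365,.0915])
def tgt(h,ringx=.065,foot=foot,yaw=yaw):
    T=down(yaw,25);up=-T[:,2]
    ring=foot+up*(h+.005)          # h: spanner underside above plate
    return ring-T[:,0]*ringx-up*.0015,T
if __name__=="__main__":
    d=get_image("wrist");cv2.imwrite("pics/"+sys.argv[1],d["img"])
    for q in ["spanner_mid","spanner_ring","post","dial_grip","console"]:
        print(q,[(np.round(r["point"],4).tolist(),round(r["conf"],2)) for r in landmark_of("wrist",q)])
    s=observe();A=np.array(s["tool_rot"])
    for r in landmark_of("wrist","spanner_ring"): print("ring in tool",A.T@(r["point"]-s["position"]))
    plan(*tgt(.06));print(tgt(.06)[1])
E
python3 p.py w2.png
```

```text
time_s: 6.18
position: [0.4583, -0.2313, 0.2122]
tool_rot: [[0.927, 0.375, 0.003], [0.375, -0.927, -0.002], [0.002, 0.003, -1.0]]
ft_force: [0.5, -0.0, -1.5]
grip_width: 0.0115
gripper_force: 58.9
spanner_mid [([0.3742, -0.5013, 0.0035], 0.62), ([0.4609, -0.2294, 0.2125], 0.6)]
spanner_ring [([0.3671, -0.4354, -0.0002], 0.95), ([0.4671, -0.3598, -0.0003], 0.56)]
post []
dial_grip []
console [([0.5206, 0.0733, 0.0001], 0.73)]
ring in tool [-0.16046699  0.15586043  0.20979088]
ring in tool [-0.03942793  0.12322743  0.20984191]
t 6.53 pos [ 0.4579 -0.2311  0.2098] turn(5deg) [-0.54  4.99  2.36] shift now-axes(40mm) [ 3.43 -5.43  2.21] shift after turn [ 1.08 -6.02  2.94]
[[ 8.92538935e-01  1.73648178e-01  4.16197741e-01]
 [ 1.57378696e-01 -9.84807753e-01  7.33868910e-02]
 [ 4.22618262e-01  1.11022302e-16 -9.06307787e-01]]
```

```bash
python3 -m pendant '[[[0.43,-0.68,0],[0,0,0]],[[0.43,-0.68,0],[0,0,0]],[[0.43,-0.68,0],[0,0,0]],[[0.43,-0.68,0],[0,0,0]],[[0.43,-0.68,0],[0,0,0]],[[0.43,-0.68,0],[0,0,0]],[[0.43,-0.68,0],[0,0,0]],[[0.43,-0.68,0],[0,0,0]]]'
python3 -m pendant '[[[0,0,0],[-0.07,0.62,0.295]],[[0,0,0],[-0.07,0.62,0.295]],[[0,0,0],[-0.07,0.62,0.295]],[[0,0,0],[-0.07,0.62,0.295]],[[0,0,0],[-0.07,0.62,0.295]],[[0,0,0],[-0.07,0.62,0.295]],[[0,0,0],[-0.07,0.62,0.295]],[[0,0,0],[-0.07,0.62,0.295]]]'
python3 p.py w2.png
```

```text
time_s: 7.52
position: [0.5041, 0.0232, 0.2102]
tool_rot: [[0.927, 0.375, -0.001], [0.375, -0.927, 0.0], [-0.001, -0.0, -1.0]]
ft_force: [0.8, 0.3, -2.2]
grip_width: 0.0115
gripper_force: 58.9
time_s: 8.52
position: [0.5039, 0.0221, 0.2102]
tool_rot: [[0.893, 0.172, 0.416], [0.157, -0.985, 0.07], [0.422, 0.003, -0.907]]
ft_force: [0.0, -0.5, -1.9]
grip_width: 0.0122
gripper_force: 58.9
spanner_mid [([0.5047, 0.0232, 0.2089], 0.96)]
spanner_ring [([0.3666, -0.4335, 0.0004], 0.83)]
post [([0.5893, 0.0349, 0.0865], 0.52)]
dial_grip [([0.5081, 0.1713, 0.0718], 0.89)]
console [([0.5216, 0.0735, 0.0016], 0.74), ([0.6529, -0.2421, -0.0018], 0.23)]
ring in tool [-0.28385439  0.42397701  0.10165732]
t 8.88 pos [0.5044 0.022  0.2106] turn(5deg) [0.04 0.02 0.02] shift now-axes(40mm) [-0.96 -0.    2.01] shift after turn [-0.96  0.01  2.01]
[[ 8.92538935e-01  1.73648178e-01  4.16197741e-01]
 [ 1.57378696e-01 -9.84807753e-01  7.33868910e-02]
 [ 4.22618262e-01  1.11022302e-16 -9.06307787e-01]]
```

View pics/w2.png

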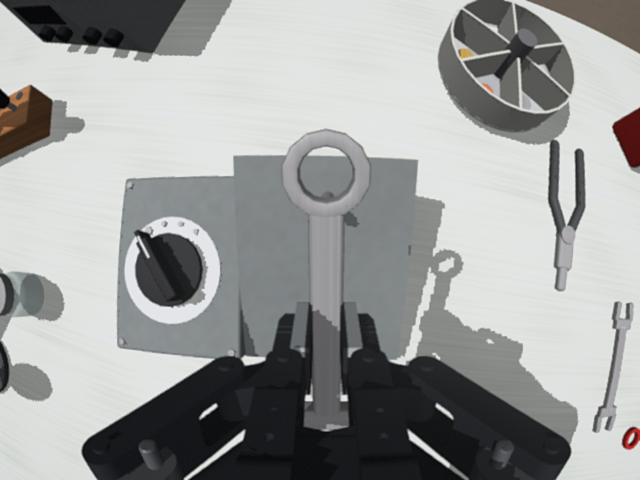

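The ring is at (326,172), straight ahead of the fingers. The post tip shows through it at about (327,195), and the dial nose is at (140,235). I'll compare the projected positions with the picture.

```bash
cat > w.py <<'E'
from p import *
s=observe();A=np.array(s["tool_rot"]);pt=np.array(s["position"])
d=get_image("wrist");K=np.array(d["camera_matrix"]);Rc=np.array(d["rotation"]);e=np.array(d["eye"])
def ray(u,v):
    a=np.array([(u-K[0,2])/K[0,0],(v-K[1,2])/K[1,1]]);t=np.linalg.norm(a)
    return Rc@np.r_[a/t*np.sin(t),np.cos(t)]
def proj(P):
    c=Rc.T@(P-e);t=np.arctan2(np.hypot(c[0],c[1]),c[2]);k=t/np.hypot(c[0],c[1])
    return np.array([K[0,0]*c[0]*k+K[0,2],K[1,1]*c[1]*k+K[1,2]])
def ontool(u,v,zt): # tool-frame point on plane tool z=zt
    r=A.T@ray(u,v);o=A.T@(e-pt);return o+r*(zt-o[2])/r[2]
E
python3 - <<'E'
from w import *
up=-down(10,25)[:,2]
print("cam in tool",A.T@(e-pt))
for n,u,v in [("left",284,172),("right",370,172),("top",326,129),("holetop",326,146),("holebot",326,198)]: print(n,ontool(u,v,-.0065).round(4))
for h in [0,.036]: print("post",h,proj(foot+up*h))
for y in [-.115,.03]:
  for x,z in [(-.085,.025),(.085,.104)]:
    Q=np.array([.5235,.0715,0])+R.from_euler('z',10,degrees=True).apply([x,y,z]);print("plate corner",proj(Q))
cv2.imwrite("pics/w3.png",cv2.resize(d["img"][110:260,220:430],(800,571),interpolation=cv2.INTER_CUBIC))
E
```

```text
cam in tool [ 0.08429641  0.00017691 -0.14181199]
left [ 0.0654 -0.0154 -0.0065]
right [ 0.0655  0.0162 -0.0065]
top [ 0.0811  0.     -0.0065]
holetop [ 0.0749  0.     -0.0065]
holebot [ 0.0556  0.     -0.0065]
post 0 [326.00692973 194.01633209]
post 0.036 [326.10892844 204.42390681]
plate corner [398.00594215 358.16897258]
plate corner [414.9349278  157.30783077]
plate corner [246.93809626 357.83816955]
plate corner [229.32249746 157.33298357]
```

View pics/w3.png

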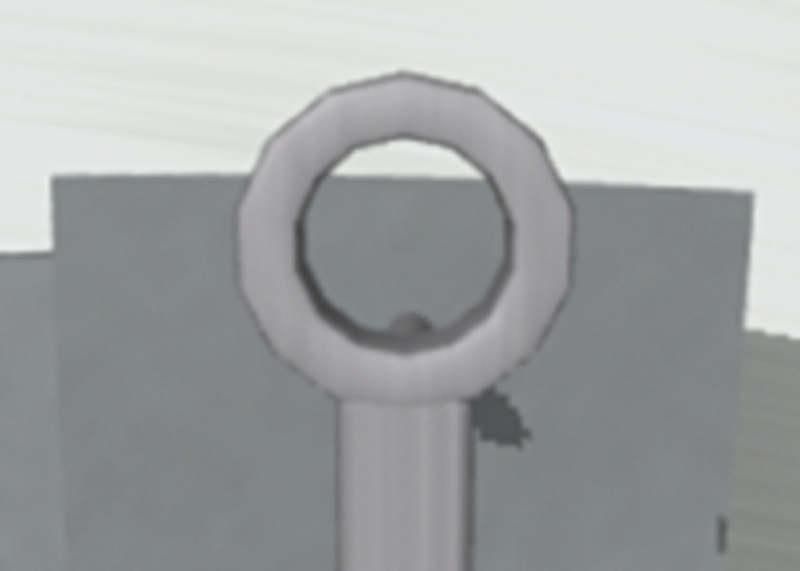

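```bash
python3 -m pendant '[[[-0.48,0,0.2],[0,0,0]],[[-0.48,0,0.5],[0,0,0]],[[0,0,0.6],[0,0,0.1]],[[0,0,0.6],[0,0,0.1]],[[0,0,0.5],[0,0,0]],[[0,0,0],[0,0,0]],[[0,0,0],[0,0,0]]]'
python3 - <<'E'
from w import *
up=-down(9,25)[:,2]
print(pt,A.round(3).tolist(),observe()["time_s"])
print("foot/tip in tool",A.T@(foot-pt),A.T@(foot+up*.036-pt),"px",proj(foot),proj(foot+up*.036))
cv2.imwrite("pics/w4.png",cv2.resize(d["img"][110:260,220:430],(800,571),interpolation=cv2.INTER_CUBIC))
E
```

```text
time_s: 9.8
position: [0.5098, 0.0227, 0.1079]
tool_rot: [[0.896, 0.158, 0.416], [0.141, -0.987, 0.07], [0.422, -0.004, -0.907]]
ft_force: [0.2, -0.3, -1.5]
grip_width: 0.0119
gripper_force: 58.9
[0.50980748 0.02270179 0.10786389] [[0.896, 0.158, 0.416], [0.141, -0.987, 0.07], [0.422, -0.004, -0.907]] 9.85
foot/tip in tool [ 0.06508324 -0.00122876  0.0483208 ] [ 0.06504659 -0.00137364  0.01232111] px [323.63772522 157.66886842] [322.64371337 166.41971919]
```

View pics/w4.png

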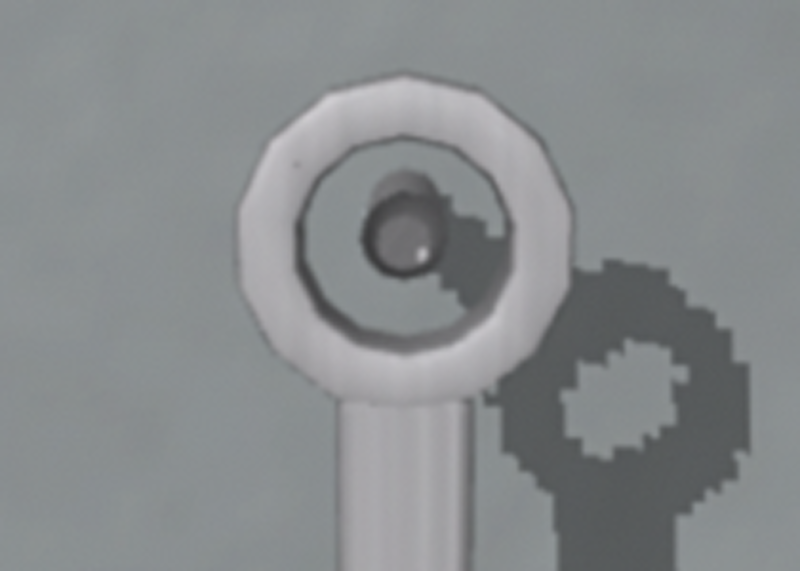

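The post tip appears inside the hole at full-image (326,172). The tip lies about 3 mm nearer than the ring centre, so I'll shift by -3 mm and descend.

```bash
python3 -m pendant '[[[-0.07,0,0],[0,0,0]],[[0,0,0.25],[0,0,0]],[[0,0,0.25],[0,0,0]],[[0,0,0.25],[0,0,0]],[[0,0,0.15],[0,0,0]],[[0,0,0.1],[0,0,0]],[[0,0,0],[0,0,0]]]'
python3 - <<'E'
from w import *
cv2.imwrite("pics/w5.png",cv2.resize(d["img"][110:260,220:430],(800,571),interpolation=cv2.INTER_CUBIC))
E
```

```text
time_s: 10.72
position: [0.5238, 0.0251, 0.0696]
tool_rot: [[0.896, 0.158, 0.415], [0.141, -0.988, 0.07], [0.421, -0.004, -0.907]]
ft_force: [0.8, 0.4, -1.3]
grip_width: 0.0118
gripper_force: 58.9
```

View pics/w5.png

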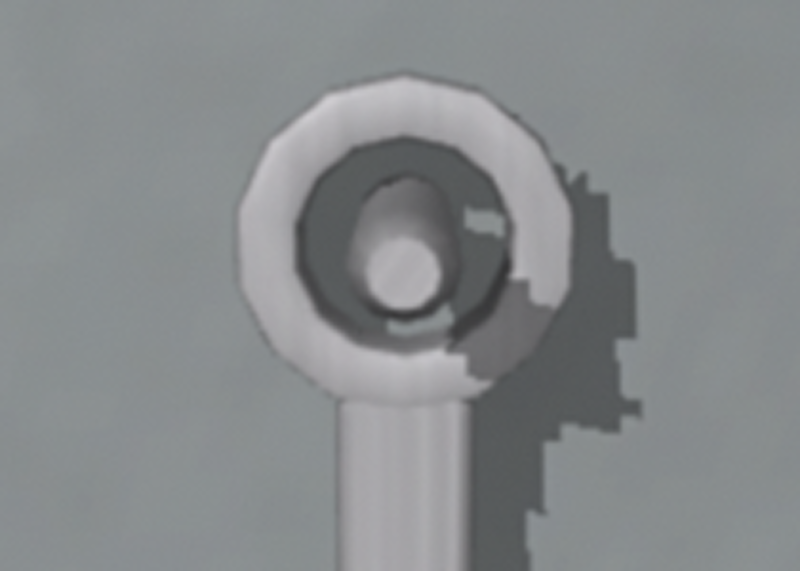

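The ring surrounds the post, centred and not yet touching the plate. I'm creeping down to contact.

```bash
python3 -m pendant '[[[0,0,0.04],[0,0,0]],[[0,0,0.04],[0,0,0]],[[0,0,0],[0,0,0]]]'; python3 -m pendant '[[[0,0,0.03],[0,0,0]],[[0,0,0.03],[0,0,0]],[[0,0,0],[0,0,0]]]'
```

```text
time_s: 11.15
position: [0.5251, 0.0254, 0.0669]
tool_rot: [[0.896, 0.158, 0.415], [0.141, -0.988, 0.07], [0.421, -0.004, -0.907]]
ft_force: [-0.2, 0.1, -1.0]
grip_width: 0.0119
gripper_force: 58.9
time_s: 11.52
position: [0.5258, 0.0255, 0.0656]
tool_rot: [[0.895, 0.158, 0.416], [0.142, -0.987, 0.07], [0.422, -0.004, -0.907]]
ft_force: [-9.7, -2.1, 12.7]
grip_width: 0.0118
gripper_force: 60.9
```

Contact made. I'm releasing and backing off along the tool axis.

```bash
python3 -m pendant '[[[0,0,-0.03],[0,0,0]],[[0,0,0],[0,0,0]],[[0,0,0],[0,0,0]],[[0,0,0],[0,0,0]],[[0,0,0],[0,0,0]],[[0,0,0],[0,0,0]]]' 0.5; python3 -m pendant '[[[0,0,-0.3],[0,0,0]],[[0,0,-0.9],[0,0,0]],[[0,0,-0.9],[0,0,0]],[[0,0,-0.9],[0,0,0]],[[0,0,0],[0,0,0]],[[0,0,0],[0,0,0]],[[0,0,0],[0,0,0]]]'
python3 - <<'E'
from w import *
cv2.imwrite("pics/w6.png",d["img"])
P=lambda q:[(np.round(r["point"],4).tolist(),round(r["conf"],2)) for r in landmark_of("wrist",q)]
for q in ["spanner_mid","spanner_ring","dial_grip","post"]: print(q,P(q))
for r in regions_of("wrist","dial_grip"):
    v,u=np.nonzero(r["mask"]);print(r["conf"],len(u),u.mean(),v.mean())
E
```

```text
time_s: 12.28
position: [0.5256, 0.0254, 0.0658]
tool_rot: [[0.896, 0.157, 0.415], [0.141, -0.988, 0.07], [0.421, -0.004, -0.907]]
ft_force: [0.3, 0.1, 0.3]
grip_width: 0.0428
gripper_force: 0.0
time_s: 13.15
position: [0.4756, 0.0171, 0.1738]
tool_rot: [[0.897, 0.158, 0.414], [0.141, -0.987, 0.07], [0.42, -0.005, -0.908]]
ft_force: [0.2, 0.1, -0.3]
grip_width: 0.0425
gripper_force: 0.0
spanner_mid [([0.5273, 0.0288, 0.0701], 0.71)]
spanner_ring [([0.5839, 0.0316, 0.0926], 0.56)]
dial_grip [([0.5076, 0.1734, 0.0738], 0.57)]
post [([0.5891, 0.0376, 0.0879], 0.49)]
0.94 4876 151.47887612797376 233.9835931091058
```

View pics/w6.png

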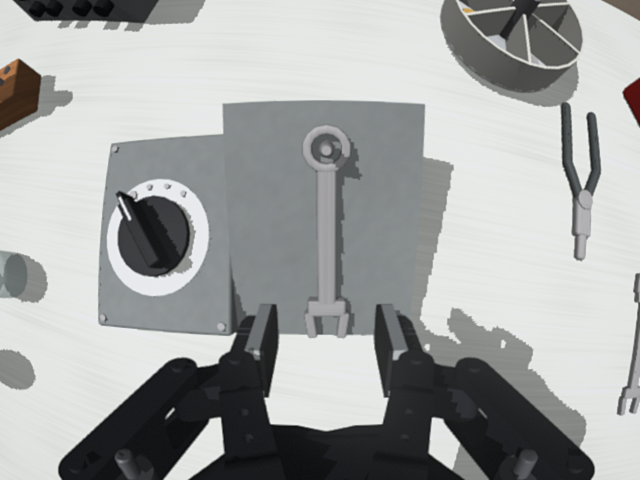

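The spanner hangs flat on the plate, with its ring around the post at (326,150). Next is the dial.

```bash
python3 - <<'E'
from h import *
print(observe()["q"]);plan([.46,.15,.19],down(9));plan([.46,.15,.19],down(42))
E
```

```text
[-18.72622201   9.13709952 108.16717436  17.42224589  41.82655391
  51.36898059]
t 13.45 pos [0.4758 0.0171 0.1743] turn(5deg) [-0.05 -4.98  0.  ] shift now-axes(40mm) [ 0.28 -3.35 -0.29] shift after turn [ 0.13 -3.34 -0.39]
t 13.45 pos [0.4758 0.0171 0.1743] turn(5deg) [ 1.38 -4.85 -6.49] shift now-axes(40mm) [ 0.28 -3.35 -0.29] shift after turn [ 1.93 -2.73 -0.39]
```

```bash
python3 -m pendant '[[[0,-0.4,-0.3],[0,-0.62,0]],[[0,-0.4,-0.2],[0,-0.62,0]],[[0,-0.4,0],[0,-0.62,0]],[[0,-0.4,0],[0,-0.62,0]],[[0,-0.4,0],[0,-0.62,0]],[[0,-0.4,0],[0,-0.62,0]],[[0,-0.4,0],[0,-0.62,0]],[[0,-0.4,0],[0,-0.62,0]]]'
python3 -m pendant '[[[0,0,0],[0,0,0]],[[0,0,0],[0,0,0]]]'
cat > d.py <<'E'
from w import *
print("pos",pt.round(4),"t",observe()["time_s"])
print([(np.round(r["point"],4).tolist(),round(r["conf"],2)) for r in landmark_of("wrist","dial_grip")])
r=regions_of("wrist","dial_grip")[0];v,u=np.nonzero(r["mask"])
a=np.stack([(u-K[0,2])/K[0,0],(v-K[1,2])/K[1,1]],-1);t=np.linalg.norm(a,axis=1)
rays=np.c_[a/t[:,None]*np.sin(t)[:,None],np.cos(t)]
g=d["range_z"][v,u];Q=(rays*(g/rays[:,2])[:,None])@Rc.T+e
for lo,hi in [(.054,.064),(.077,.09)]:
    X=Q[(g>0)&(Q[:,2]>lo)&(Q[:,2]<hi)][:,:2]
    c,rad=cv2.minEnclosingCircle((X*1000).astype(np.float32));rc=cv2.minAreaRect((X*1000).astype(np.float32))
    w=np.linalg.svd(X-X.mean(0))[2][0]
    print(lo,len(X),"circ",np.round(c,1),round(rad,1),"rect",np.round(rc[0],1),np.round(rc[1],1),round(rc[2],1),"head",np.degrees(np.arctan2(w[1],w[0])).round(1))
E
python3 d.py
python3 -c "
import sys;sys.argv=['x']
from w import *
cv2.imwrite('pics/w7.png',d['img'])"
```

```text
time_s: 14.45
position: [0.4476, 0.1427, 0.1934]
tool_rot: [[0.988, 0.158, -0.001], [0.158, -0.988, 0.004], [0.0, -0.004, -1.0]]
ft_force: [-0.9, 0.5, 0.4]
grip_width: 0.0431
gripper_force: 0.0
time_s: 14.7
position: [0.4476, 0.1418, 0.1933]
tool_rot: [[0.988, 0.158, 0.002], [0.158, -0.988, 0.004], [0.002, -0.004, -1.0]]
ft_force: [-0.1, -0.1, 1.5]
grip_width: 0.0427
gripper_force: 0.0
pos [0.4476 0.1418 0.1933] t 14.75
[([0.5065, 0.1711, 0.0709], 0.77)]
0.054 4552 circ [506.6 171. ] 36.0 rect [504.6 169.1] [66.5 66.4] 71.7 head -48.1
0.077 1600 circ [509.  171.2] 34.7 rect [508.  172.2] [69.3 12.8] 43.6 head -136.8
```

View pics/w7.png

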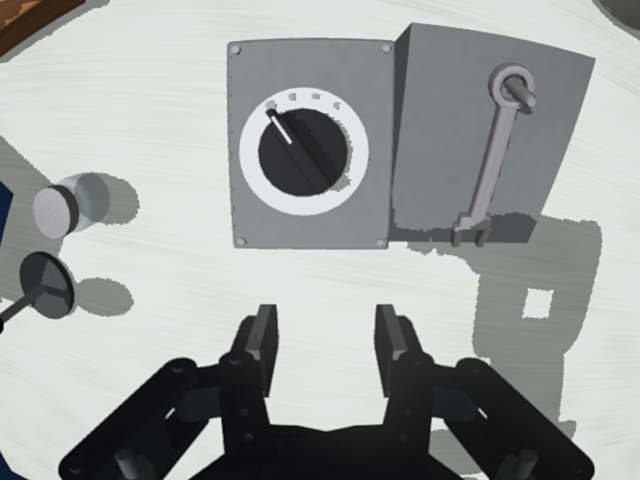

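The dial axis is at about (0.5045, 0.169) with the bar heading 43.4° and the nose at (270,110). The clicks lie clockwise of it. I'm aligning the gripper.

```bash
python3 -m pendant '[[[0,0,0],[0,0,-0.86]],[[0,0,0],[0,0,-0.86]],[[0,0,0],[0,0,-0.86]],[[0,0,0],[0,0,-0.86]],[[0,0,0],[0,0,-0.86]],[[0,0,0],[0,0,-0.86]],[[0,0,0],[0,0,-0.86]],[[0,0,0],[0,0,-0.86]]]'
python3 -c "
from h import *
plan([.5043,.169,.064],down(43.4))"
```

```text
time_s: 15.9
position: [0.4476, 0.1418, 0.1936]
tool_rot: [[0.724, 0.689, 0.002], [0.689, -0.724, 0.004], [0.004, -0.002, -1.0]]
ft_force: [-0.0, 0.2, 0.2]
grip_width: 0.0427
gripper_force: 0.0
t 15.9 pos [0.4476 0.1418 0.1936] turn(5deg) [-0.02 -0.05  0.03] shift now-axes(40mm) [1.48 0.49 3.24] shift after turn [1.5  0.48 3.24]
```

```bash
python3 -m pendant '[[[0.75,0.24,0],[0,0,0]],[[0.73,0.24,0],[0,0,0]],[[0,0,0.6],[0,0,0]],[[0,0,0.8],[0,0,0]],[[0,0,0.8],[0,0,0]],[[0,0,0.7],[0,0,0]],[[0,0,0.3],[0,0,0]],[[0,0,0],[0,0,0]]]'
python3 -m pendant '[[[0,0,0],[0,0,0]],[[0,0,0],[0,0,0]],[[0,0,0],[0,0,0]],[[0,0,0],[0,0,0]],[[0,0,0],[0,0,0]],[[0,0,0],[0,0,0]],[[0,0,0],[0,0,0]]]' 0 60
```

```text
time_s: 16.9
position: [0.504, 0.1693, 0.0656]
tool_rot: [[0.726, 0.688, 0.001], [0.688, -0.726, 0.004], [0.003, -0.003, -1.0]]
ft_force: [0.9, -0.2, 0.7]
grip_width: 0.0424
gripper_force: 0.0
time_s: 17.77
position: [0.5049, 0.1692, 0.0669]
tool_rot: [[0.726, 0.688, 0.004], [0.688, -0.726, 0.004], [0.006, -0.0, -1.0]]
ft_force: [1.0, -2.6, 5.8]
grip_width: 0.0105
gripper_force: 61.4
```

```bash
python3 -m pendant '[[[0,0,-0.05],[0,0,0.3]],[[0,0,0],[0,0,0.6]],[[0,0,0],[0,0,0.7]],[[0,0,0],[0,0,0.7]],[[0,0,0],[0,0,0.7]],[[0,0,0],[0,0,0.7]],[[0,0,0],[0,0,0.7]],[[0,0,0],[0,0,0.7]]]'
```

```text
time_s: 18.77
position: [0.5047, 0.1693, 0.0671]
tool_rot: [[0.951, 0.309, 0.003], [0.309, -0.951, 0.003], [0.004, -0.002, -1.0]]
ft_force: [6.4, -0.6, -9.9]
grip_width: 0.0102
gripper_force: 66.1
```

```bash
python3 -m pendant '[[[0,0,0],[0,0,0.7]],[[0,0,0],[0,0,0.7]],[[0,0,0],[0,0,0.7]],[[0,0,0],[0,0,0.7]],[[0,0,0],[0,0,0.7]],[[0,0,0],[0,0,0.7]],[[0,0,0],[0,0,0.7]],[[0,0,0],[0,0,0.7]]]'; python3 -c "
from h import *
print(observe()['q'],observe()['wrist_torque'])"
```

```text
time_s: 19.77
position: [0.5047, 0.1694, 0.0671]
tool_rot: [[0.985, -0.174, 0.003], [-0.174, -0.985, 0.004], [0.002, -0.004, -1.0]]
ft_force: [5.6, -0.6, -11.9]
grip_width: 0.0104
gripper_force: 67.4
[  5.70876167  30.29817793  90.77001119   0.21600763  58.75842131
 105.61154993] [-0.04579929 -1.16138954  1.29878877]
```

```bash
python3 -m pendant '[[[0,0,0],[0,0,0.7]],[[0,0,0],[0,0,0.7]],[[0,0,0],[0,0,0.7]],[[0,0,0],[0,0,0.7]],[[0,0,0],[0,0,0.3]],[[0,0,0],[0,0,0]],[[0,0,0],[0,0,0]],[[0,0,0],[0,0,0]]]'; python3 -m pendant '[[[0,0,0],[0,0,0]],[[0,0,0],[0,0,0]],[[0,0,0],[0,0,0]],[[0,0,0],[0,0,0]],[[0,0,0],[0,0,0]],[[0,0,0],[0,0,0]],[[0,0,0],[0,0,0]],[[0,0,0],[0,0,0]]]' >/dev/null; python3 -m pendant '[[[0,0,0],[0,0,0]],[[0,0,0],[0,0,0]],[[0,0,0],[0,0,0]],[[0,0,0],[0,0,0]],[[0,0,0],[0,0,0]],[[0,0,0],[0,0,0]],[[0,0,0],[0,0,0]],[[0,0,0],[0,0,0]]]'; python3 - <<'E'
from w import *
print(observe()['wrist_torque'])
cv2.imwrite('pics/w8.png',d['img'])
s=get_image("side");P=cloud(s)
for r in regions_of("side","dial_grip"):
    m=r["mask"]&(s["range_z"]>0);X=P[m];X=X[(X[:,2]>.074)&(X[:,2]<.095)&(np.hypot(X[:,0]-.505,X[:,1]-.169)<.042)][:,:2]
    if len(X)>5:
        w=np.linalg.svd(X-X.mean(0))[2][0];print(len(X),X.mean(0),np.degrees(np.arctan2(w[1],w[0])))
for q in ["spanner_ring","post"]: print(q,[np.round(r["point"],3) for r in landmark_of("side",q)])
E
```

```text
time_s: 20.78
position: [0.5048, 0.1694, 0.0671]
tool_rot: [[0.902, -0.431, 0.003], [-0.431, -0.902, 0.004], [0.001, -0.005, -1.0]]
ft_force: [6.3, -0.3, -12.2]
grip_width: 0.0104
gripper_force: 60.1
time_s: 22.78
position: [0.5048, 0.1694, 0.0671]
tool_rot: [[0.902, -0.431, 0.003], [-0.431, -0.902, 0.004], [0.001, -0.005, -1.0]]
ft_force: [6.6, 0.2, -11.5]
grip_width: 0.0103
gripper_force: 60.1
[-0.06376705 -1.14936659  0.15072196]
71 [0.4904315  0.17465793] 143.53530698036235
spanner_ring [array([0.584, 0.032, 0.093])]
post []
```

View pics/w8.png

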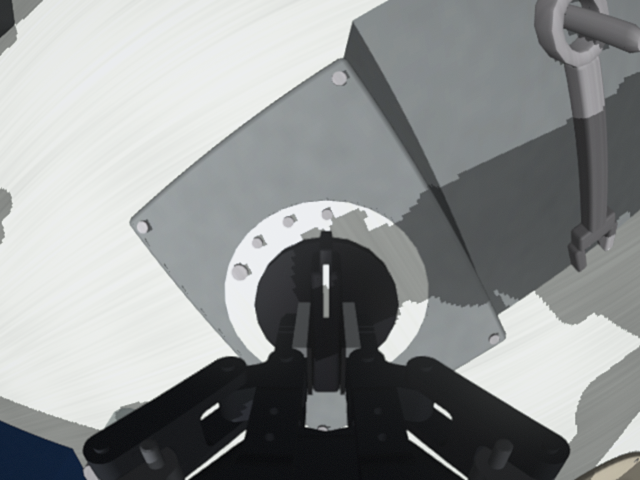

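The nose at (326,235) points at the third small stud (327,213). The wrist torque of 0.15 N m matches the spring at the third click, and the spanner still hangs on the post. I'm handing in.

```bash
python3 -c "
from rig import *
print(close_job())"
```

```text
the job is handed in; nothing more can be done
None
```

I hung the ring spanner flat on the demagnetiser's post and let go of it, then handed the job in with the gripper holding the dial at its third click; the hand-in returned no verdict.

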